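# Close the tea-bag box: fold the flap over and tuck its edge under the lip

## Robot

A 6-joint arm with a two-finger parallel gripper is mounted at the origin on a cart in front of the work surface, level with it; the furniture and walls round the work are solid. World frame = base frame: x ahead of the robot, y to its left, z up, the work surface at z = 0. Lengths are in m, angles in degrees, forces in N, time in s.
With the tool pointing down it reaches from about 0.4 to 0.825 m from the base axis. Payload 7 kg.
Tool frame: the origin (TCP) lies on the centre line of the jaws, within the pads' length; the fingertips stand 11 mm ahead of it and the grasp point (between the pads) lies 8 mm behind it; z points along the fingers, y is the line along which they close (so a half turn about z gives the same grasp; the last joint's range is limited). The gripper opens to 88 mm and grips with 3 to 60 N. Pads are 19 mm wide; open, the fingers measure 130 mm over their backs; the gripper's body (78 mm by 193 mm) begins 47 mm behind the grasp point.
Start: joints at [90.82, 20.546, 0.682, 0, -70.136, -16.507], TCP at [0.183, 0.65, 0.238] pointing down, gripper open.
Joint ranges: [-176.03, 176.03], [-82.01, 121.73], [-58.28, 71.71], [-173.87, 95.51], [-174.79, -0.11], [-173.66, 173.66]. Speed limits (degrees/s): [136.94, 136.94, 172.46, 180, 180, 180].

## Interface

Orientations are given as [roll, pitch, yaw] about the fixed x, y, z axes, in that order (R = Rz(yaw) Ry(pitch) Rx(roll)).
In Python, from plant import r, capture, camera_model, job gives the robot as it stands.
- The arm moves only by the tool drive_tool, never from a script. Its argument "increments" is a list that holds one entry, the list of rows, each a list of 5 numbers: the gripper's target within -1 to 1 (fully open at 1, half-way at 0, shut at -1), then the shift along the tool's x, y, z scaled (see below), then the turn about the tool's z scaled (see below). In form: [[[gripper, tx, ty, tz, roll], ...]]. A call has 1 to 5 rows; each row is the pose to reach, as a shift and turn from the pose commanded when the call began, along the tool's axes at that moment, turning the shorter way round; what a row does not reach only later rows make up. The controller multiplies each number of a shift by 120 mm and each number of a turn by 360 degrees. A row lasts 1/8 s, in which the tool goes at most 62.5 mm and 10.7 degrees, less where a joint would pass 70% of its speed; a pose out of reach is approached as far as the arm can. A call with a number of a shift or a turn outside -1 to 1 is refused whole. A call with a gripper value outside its range is refused whole. The fingers move at their own pace and stop on an object; "squeeze" is the grip in N (left out, the last holds). Time passes only in rows, so rows that repeat a pose let the fingers close. It gives the time, the measured TCP pose, the force, the opening and the grip force at its end, in the units of the state.
- r.get_state(): the state, without advancing time (a new reading comes with each control period).
- capture(name): name is "scene" or "top" or "wrist"; returns the picture (384x512x3 uint8, red, green, blue); there is no depth.
- camera_model(name): a dict with "camera_matrix" (3x3 intrinsics, pixels), "rvec" (rotation vector, rad) and "tvec" (3), from world to camera coordinates, as OpenCV has them. Camera axes: x right, y down, z forward; pixel columns grow to the right and rows downward; lengths in m; the calibration is good to about 2 mm. The wrist camera is an equidistant fisheye: a pixel r from the principal point sees the ray r / f radians off the axis. A picture is of the moment at which its call begins: read the wrist's pose just before it. camera_model takes no time and is no camera call; for the wrist camera it gives the pose at the moment of the call.
- job.close_job(): hands the job in; it is judged then, once.
The state is a dict: "time_s": time; "joints": joint angles; "qd": joint speeds; "joint_torque": joint torques, N m; "tcp_pos": TCP position; "eef_rot": TCP orientation; "contact_force": force on the tool from outside, world axes, zero at the start; "moment": the same for the moment, N m; "gripper_width": finger opening in m; "gripper_force": force on a finger pad.
Only numpy, scipy, OpenCV 4.12 (cv2) and the standard library are available. Lean on these libraries where they do the work, as an engineer would, in place of code of your own. Each camera call takes 0.05 s, during which the arm holds its last target. There are 200 camera calls.

## Task

Close the tea-bag box with the fingertips only: fold its hinged flap over onto the box, press it down flat and push it along towards the lip until its free edge is tucked well beneath the lip, then let go so that it stays shut by itself. Grasp, pinch and lift nothing, press no harder than a person's finger would, leave the box standing about where it is, and leave the jars, cup and spoon around it alone.

Things in the scene. Friction and masses are not known exactly. Their poses are not given: they have to be found in the camera images.
- tea_box: open white plastic tea-bag box standing on the worktop, 100 x 140 x 75 mm (x, y, z), loose but heavy (1.6 kg). Origin: centre of its underside; z up. The flap is hinged at its +y end (hinge line along x at y = +60 mm, z = 66 mm); the lip is at its -y end. The rim of the side walls is 62.5 mm high; hinge ears and lip stand up to 75 mm high.
- flap (a joint): fold angle of the flap about its hinge line, rad: 0 = lying flat over the box, 1.57 = standing upright, more = leaning outward (+y of the box); range 0 to 2.3. The flap is a white plate 86 mm wide (along x), 110 mm long from hinge to free edge, 4 mm thick, hinge line at mid thickness. The hinge is stiff and springy: it stays where it starts, folding it needs up to about 2 N at the free edge, and when let go flat but not tucked it springs up again to about 0.35 to 0.6 rad.
- runner (a joint): how far the flap's hinge has slid along its slots towards the lip (along -y of the box), m: 0 = fully back, 0.014 = fully forward. The slide needs about 4 N and stays where it is left. With 0 the flat flap's edge stops 4 mm short of the lip; with 0.014 it lies 10 mm beneath the lip. If it is forward while the flap is still up, the flap lands on top of the lip; it can be pushed back.
- flap_edge (a point): middle of the flap's free edge, at mid thickness; its frame turns with the flap: -y runs from the hinge to the free edge, z is the normal of the face that carries the ledge (up when folded flat).
- flap_ledge (a point): thumb ledge on the flap: middle of the top of its steep face. The steep face looks to the hinge, 68 mm from the hinge line, and is 7 mm high over the flap's face and 50 mm wide (along x); towards the free edge the ledge slopes down. A fingertip set on the flap between hinge and ledge pushes against the steep face. Same frame as flap_edge.
- lip_edge (a point): middle of the lower inner edge of the lip, in the frame of the box. The lip is a fixed flat strip along x over the whole width of the box; its underside is 71.5 mm over the worktop, 3.5 mm above the face of the flat flap; it runs from this edge 16 mm towards -y, and its top is 75.5 mm high.
- honey_jar: honey jar with dark lid, 61 mm wide, 86 mm high, bystander beyond the lip end; origin at the centre of its underside
- espresso_cup: white espresso cup with handle, 60 x 84 x 49 mm, bystander beyond the hinge end; origin at the centre of its underside
- teaspoon: steel teaspoon, 137 mm long, lying behind the box; bystander; origin at the centre of its underside
- spice_jar: spice jar with red cap, 45 mm wide, 106 mm high, bystander behind the box; origin at the centre of its underside

How it is judged (in metres and radians):
On the way:
1. the flap has been folded down over the box (value of joint flap below 0.3 rad), for 0.1 s.
At the end, for the whole second after the job is handed in: The flap lies shut (joint below 0.065 rad) with its free edge below the lip and at least 6 mm past the lip's inner edge; the box is at rest within 40 mm of where it stood, and jar, cup, spoon and spice jar within 20 mm of where they stood (y of flap_edge in the frame of lip_edge below -0.006 m and z of flap_edge in the frame of lip_edge below 0 m and value of joint flap below 0.065 rad and linear speed of tea_box below 0.01 m/s and distance of tea_box from where it was at the start of the episode below 0.04 m and distance of each of honey_jar, espresso_cup, teaspoon, spice_jar from where it was at the start of the episode below 0.02 m); the robot touches nothing.
It fails at once if a bystander is moved more than 20 mm (distance of any of honey_jar, espresso_cup, teaspoon, spice_jar from where it was at the start of the episode above 0.02 m).
It fails at once if the box is shifted more than 40 mm, lifted more than 12 mm or tipped (distance of tea_box from where it was at the start of the episode above 0.04 m or height (world z) of tea_box above 0.012 m or angle between tea_box's own z axis and vertical above 0.15 rad).
It fails at once if the box or its flap is pinched or pressed with more than 35 N (contact force between the fingers and tea_box above 35 N).
It also fails if it takes over 48 s, if anything falls off the work surface, if the arm or the gripper's body presses on something with over 40 N, if the wrist force passes 120 N, or if a joint passes its speed limit or range.

## Working session

There is one attempt and no reset: what is moved stays moved. The work goes in short steps, Python scripts to look and compute and a tool call to move; the robot and the scene stay as the last step left them, time stands still between calls to the robot, and variables do not carry over. Pictures are saved under pics/ and viewed, at most 10 in all, crops included, and the job is handed in when it is done.

Besides the shell and the picture viewer there is one more tool, called after ">>>" as name(argument=value, ...) on one line, values as JSON. drive_tool: Moves the arm, as the interface text tells. Its arguments: {"type":"object","properties":{"increments":{"type":"array"},"squeeze":{"type":"number"}},"required":["increments"]}

```bash
mkdir -p pics
python3 - <<'E'
from plant import r,capture,camera_model
import cv2,numpy as np
s=r.get_state();print({k:np.round(s[k],3) for k in ('time_s','tcp_pos','eef_rot','contact_force','gripper_width')})
for n in ("scene","top"):
    im=capture(n);cv2.imwrite(f"pics/{n}0.png",cv2.cvtColor(im,cv2.COLOR_RGB2BGR))
for n in ("scene","top","wrist"):
    m=camera_model(n);R=cv2.Rodrigues(np.array(m['rvec']))[0];print(n,np.round(m['camera_matrix'],1).tolist(),(-R.T@np.array(m['tvec']).ravel()).round(3),R.round(2).tolist())
E
```

```text
{'time_s': np.float64(0.0), 'tcp_pos': array([0.182, 0.649, 0.237]), 'eef_rot': array([ 1.79904e+02, -7.00000e-03, -1.56940e+01]), 'contact_force': array([-0.114,  0.508,  0.641]), 'gripper_width': np.float64(0.088)}
scene [[482.8, 0.0, 250.7], [0.0, 482.8, 190.1], [0.0, 0.0, 1.0]] [-0.092 -0.455  1.102] [[0.65, -0.76, -0.01], [-0.59, -0.49, -0.64], [0.48, 0.42, -0.77]]
top [[362.4, 0.0, 256.8], [0.0, 362.4, 192.7], [0.0, 0.0, 1.0]] [0.403 0.086 0.894] [[-0.02, -1.0, -0.02], [-0.98, 0.02, -0.18], [0.18, 0.02, -0.98]]
wrist [[297.3, 0.0, 261.3], [0.0, 297.3, 191.5], [0.0, 0.0, 1.0]] [0.258 0.629 0.384] [[-0.27, -0.96, 0.0], [-0.92, 0.26, 0.29], [-0.28, 0.08, -0.96]]
```

View pics/scene0.png

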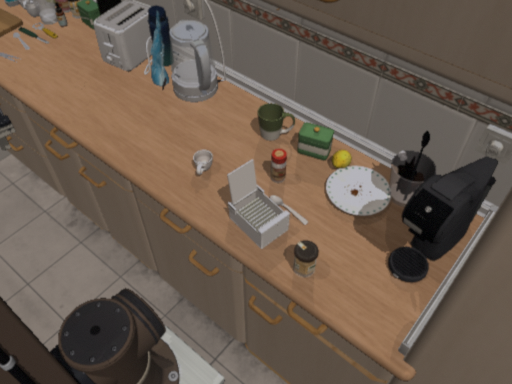

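View pics/top0.png

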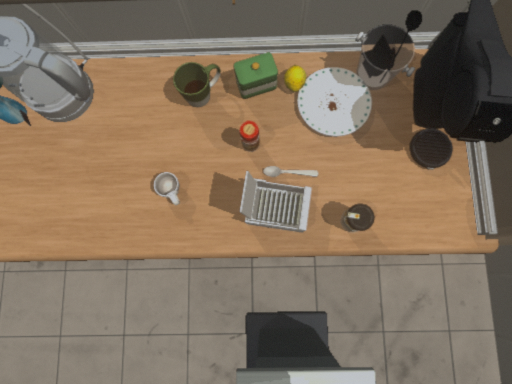

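The box is at about (278,204) in the top view. Its flap stands up at the +y end (col 248) and the lip is at col 308. The cup is at (166,185), the honey jar at (358,217), the spoon at (290,172) and the spice jar at (249,133). I'll zoom in for the corners.

Run:
```python
import cv2,numpy as np
a=cv2.imread('pics/top0.png')[165:240,232:322];b=cv2.imread('pics/scene0.png')[155:250,220:300]
a=cv2.resize(a,None,fx=6,fy=6,interpolation=2)
b=cv2.resize(b,None,fx=6,fy=6,interpolation=2)
cv2.imwrite('pics/ca.png',a);cv2.imwrite('pics/cb.png',b)
```

```text
(no output)
```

View pics/ca.png

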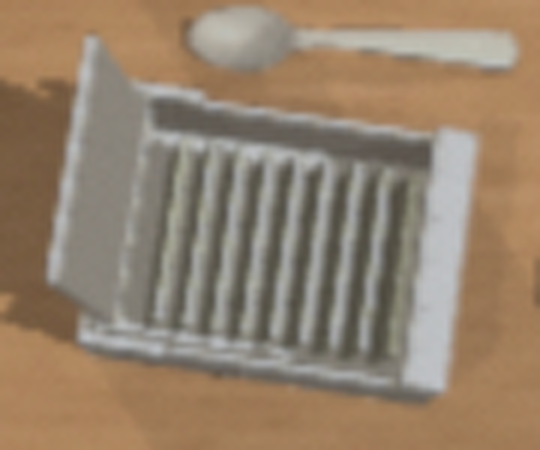

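View pics/cb.png

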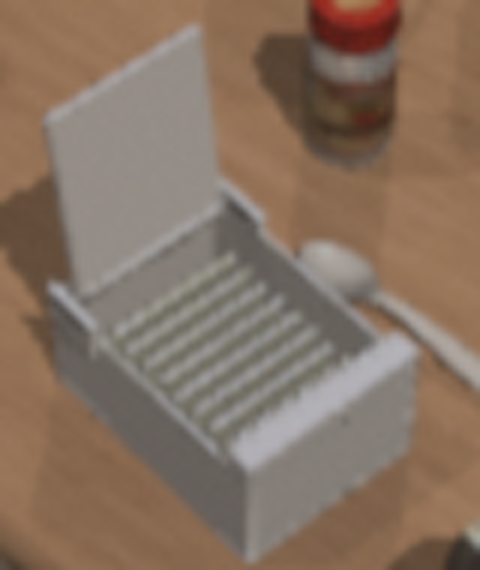

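The top crop shows the lip with its outer corners at (475,132) and (445,390), and its inner ones at (437,130) and (405,385). The flap's free edge runs from (92,38) to (50,282). In the scene crop the flap's top edge runs from (47,120) to (197,28), and the lip's outer corners are at (248,466) and (415,350). Next I'll triangulate these.

```bash
cat > h.py <<'E'
from plant import r,capture,camera_model
import cv2,numpy as np
def ray(n,u,v):
    m=camera_model(n);R=cv2.Rodrigues(np.array(m['rvec']))[0];K=np.array(m['camera_matrix'])
    d=R.T@np.linalg.inv(K)@[u,v,1];return -R.T@np.array(m['tvec']).ravel(),d/np.linalg.norm(d)
def plane(n,u,v,z):
    c,d=ray(n,u,v);return c+d*(z-c[2])/d[2]
def tri(a,b):
    (c,d),(e,f)=ray('top',*a),ray('scene',*b)
    t=np.linalg.lstsq(np.c_[d,-f],e-c,rcond=None)[0];p,q=c+t[0]*d,e+t[1]*f
    return (p+q)/2,np.linalg.norm(p-q)
T=lambda x,y:(x/6+232-.4,y/6+165-.4)
S=lambda x,y:(x/6+220-.4,y/6+155-.4)
E
python3 - <<'E'
from h import *
np.set_printoptions(precision=4,suppress=True)
for k,a,b in [('lip out back',(475,132),(415,350)),('lip out front',(445,390),(248,466)),('flap back',(92,38),(197,28)),('flap front',(50,282),(47,120))]: print(k,*tri(T(*a),S(*b)))
for p in [(475,132),(445,390),(437,130),(405,385)]: print('lip pl',plane('top',*T(*p),.0755))
o1,o2,i1,i2=[plane('top',*T(*p),.0755) for p in [(475,132),(445,390),(437,130),(405,385)]]
for p in[(415,350),(248,466)]:print('scene lip',plane('scene',*S(*p),.0755))
print('rim hinge ears',plane('top',*T(135,80),.075),plane('top',*T(80,325),.075))
for n,u,v,z in[('honey',358,212,.086),('cup',166,183,.049),('spoon',290,172,.005),('spice',249,129,.106)]:print(n,plane('top',u,v,z))
x=o1-o2;print('yaw',np.degrees(np.arctan2(x[1],x[0])),np.linalg.norm(x))
E
```

```text
lip out back [ 0.5649 -0.0198  0.0722] 0.004546724989913573
lip out front [ 0.4663 -0.0041  0.0756] 0.003658849573969912
flap back [0.5816 0.1217 0.1708] 0.0026124065945145503
flap front [0.4982 0.1365 0.1706] 0.0016340924843079197
lip pl [ 0.566  -0.0208  0.0755]
lip pl [ 0.4677 -0.0054  0.0755]
lip pl [ 0.5671 -0.0064  0.0755]
lip pl [0.4698 0.0095 0.0755]
scene lip [ 0.5607 -0.0201  0.0755]
scene lip [ 0.4648 -0.003   0.0755]
rim hinge ears [0.5894 0.1091 0.075 ] [0.4948 0.1313 0.075 ]
honey [ 0.5039 -0.122   0.086 ]
cup [0.5875 0.3215 0.049 ]
spoon [0.6187 0.0204 0.005 ]
spice [0.6973 0.1181 0.106 ]
yaw -8.949383988452754 0.09954537640603457
```

>>> drive_tool(increments=[[[-1,0.25,0.18,0,0],[-1,0.6,0.44,0,0],[-1,1,0.74,0,0],[-1,1,0.74,0,0]]], squeeze=5)

```text
time_s: 0.6
tcp_pos: [0.2758, 0.5289, 0.2379]
eef_rot: [180.0, 0.0, -15.9]
contact_force: [-0.5, -0.1, -0.2]
gripper_width: 0.0532
gripper_force: 0.0
```

>>> drive_tool(increments=[[[-1,0.35,0.26,0,0],[-1,0.7,0.52,0,0],[-1,1,0.74,0,0],[-1,1,0.74,0,0]]])

```text
time_s: 1.1
tcp_pos: [0.3666, 0.4122, 0.2375]
eef_rot: [180.0, 0.0, -15.8]
contact_force: [-0.3, 0.2, -0.8]
gripper_width: 0.013
gripper_force: 0.0
```

>>> drive_tool(increments=[[[-1,0.35,0.26,0,0],[-1,0.7,0.52,0,0],[-1,1,0.74,0,0],[-1,1,0.74,0,0]]])

```text
time_s: 1.6
tcp_pos: [0.4581, 0.2948, 0.2373]
eef_rot: [180.0, 0.0, -15.8]
contact_force: [-1.0, 0.3, 0.4]
gripper_width: 0.0004
gripper_force: 0.0
```

>>> drive_tool(increments=[[[-1,0,0,0,0.03],[-1,0,0,0,0.058],[-1,0,0,0,0.086],[-1,0,0,0,0.114],[-1,0,0,0,0.12]]])

```text
time_s: 2.22
tcp_pos: [0.4565, 0.2974, 0.2373]
eef_rot: [180.0, 0.0, -59.0]
contact_force: [0.3, 0.3, -0.4]
gripper_width: 0.0005
gripper_force: 0.0
```

>>> drive_tool(increments=[[[-1,0,0,0,0.029],[-1,0,0,0,0.057],[-1,0,0,0,0.085],[-1,0,0,0,0.111],[-1,0,0,0,0.111]]])

```text
time_s: 2.85
tcp_pos: [0.4566, 0.2972, 0.2374]
eef_rot: [180.0, -0.0, -98.7]
contact_force: [0.1, 0.6, -0.3]
gripper_width: 0.0003
gripper_force: 0.0
```

>>> drive_tool(increments=[[[-1,0.3,-0.35,0,0],[-1,0.6,-0.65,0,0],[-1,0.85,-0.9,0.2,0],[-1,0.85,-0.9,0.59,0],[-1,0.85,-0.9,0.59,0]]])

```text
time_s: 3.48
tcp_pos: [0.5461, 0.1776, 0.1635]
eef_rot: [179.7, -0.3, -98.7]
contact_force: [-0.4, 0.3, 0.3]
gripper_width: 0.0003
gripper_force: 0.0
```

Run:
```python
from h import *
im=capture('top')[130:260,190:350];im2=capture('scene')[110:270,190:340]
im=cv2.resize(im,(480,390),interpolation=2);im2=cv2.resize(im2,(366,390),interpolation=2)
cv2.imwrite('pics/t1.png',cv2.cvtColor(np.hstack([im,im2[:,:320]]),cv2.COLOR_RGB2BGR))
```

```text
(no output)
```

View pics/t1.png

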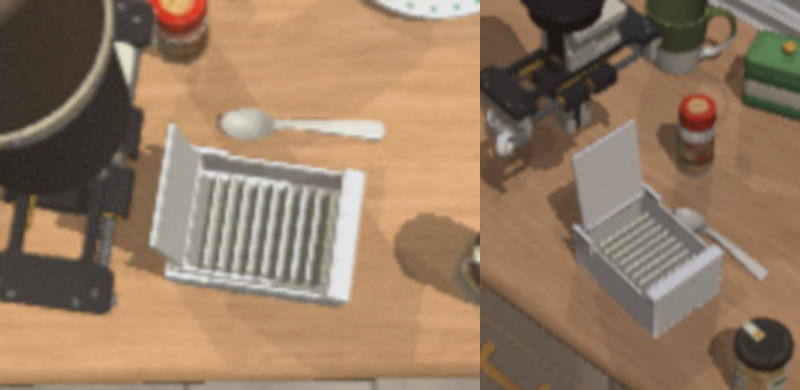

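The scene shows the hand well clear behind the flap, the box unmoved and nothing touched. I'll fold along an arc now.

>>> drive_tool(increments=[[[-1,0.15,-0.05,0,0],[-1,0.3,-0.07,0,0],[-1,0.38,-0.07,0,0],[-1,0.46,-0.07,0,0],[-1,0.54,-0.06,0,0]]])

```text
time_s: 4.2
tcp_pos: [0.5453, 0.113, 0.167]
eef_rot: [-180.0, 0.0, -98.9]
contact_force: [0.7, 0.2, -0.2]
gripper_width: 0.0004
gripper_force: 0.4
```

```bash
python3 -c "
from plant import r
s=r.get_state();print(s['tcp_pos'],s['contact_force'])"
```

```text
[0.5453113  0.11296673 0.16701547] [ 0.69042026  0.18877413 -0.21800349]
```

>>> drive_tool(increments=[[[-1,0.1,0.02,-0.01,0],[-1,0.2,0.04,0.02,0],[-1,0.29,0.06,0.06,0],[-1,0.38,0.07,0.115,0],[-1,0.46,0.07,0.18,0]]])

```text
time_s: 4.82
tcp_pos: [0.5282, 0.0595, 0.1447]
eef_rot: [180.0, -0.0, -98.8]
contact_force: [1.3, 0.0, 0.7]
gripper_width: 0.0004
gripper_force: 0.6
```

>>> drive_tool(increments=[[[-1,0.07,0,0.08,0],[-1,0.12,0,0.16,0],[-1,0.16,0,0.24,0],[-1,0.19,0,0.3,0],[-1,0.19,0,0.3,0]]])

```text
time_s: 5.45
tcp_pos: [0.5246, 0.0374, 0.1084]
eef_rot: [179.9, -0.0, -98.9]
contact_force: [-1.4, 0.1, 0.8]
gripper_width: 0.0005
gripper_force: 0.2
```

>>> drive_tool(increments=[[[-1,0.02,0,0.07,0],[-1,0.02,0,0.12,0],[-1,0.02,0,0.16,0],[-1,0.02,0,0.175,0],[-1,0.02,0,0.175,0]]])

```text
time_s: 6.08
tcp_pos: [0.5246, 0.0355, 0.088]
eef_rot: [180.0, 0.0, -98.9]
contact_force: [0.5, -0.2, -0.2]
gripper_width: 0.0005
gripper_force: 0.2
```

Run:
```python
from h import *
im=capture('top')[150:250,200:330];im2=capture('scene')[110:270,190:340]
im=cv2.resize(im,(480,369),interpolation=2);im2=cv2.resize(im2,(346,369),interpolation=2)
cv2.imwrite('pics/t2.png',cv2.cvtColor(np.hstack([im,im2[:,:320]]),cv2.COLOR_RGB2BGR))
w=capture('wrist');cv2.imwrite('pics/w2.png',cv2.cvtColor(w,cv2.COLOR_RGB2BGR))
```

```text
(no output)
```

View pics/w2.png

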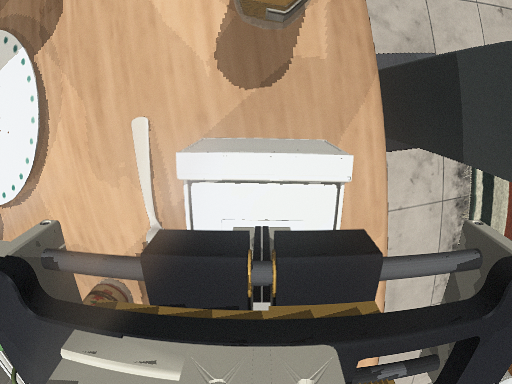

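The wrist view shows the flap lying nearly flat, with its free edge (row ~182) just short of the lip (rows 153–180). The ledge is at row ~222. The next step is to lift off, move back behind the ledge and press down there.

>>> drive_tool(increments=[[[-1,0,0,-0.25,0],[-1,0,0,-0.46,0],[-1,-0.2,0,-0.46,0],[-1,-0.38,0,-0.46,0],[-1,-0.38,0,-0.46,0]]])

```text
time_s: 6.85
tcp_pos: [0.5317, 0.0819, 0.143]
eef_rot: [180.0, -0.0, -98.7]
contact_force: [-0.0, 0.1, -0.1]
gripper_width: 0.0004
gripper_force: 0.0
```

>>> drive_tool(increments=[[[-1,0,0,0.14,0],[-1,0,0,0.24,0],[-1,0,0,0.34,0],[-1,0,0,0.4,0],[-1,0,0,0.42,0]]])

```text
time_s: 7.48
tcp_pos: [0.5315, 0.08, 0.0927]
eef_rot: [180.0, -0.0, -98.8]
contact_force: [-1.7, -1.7, 4.2]
gripper_width: 0.0004
gripper_force: 1.5
```

>>> drive_tool(increments=[[[-1,0,0,0.04,0],[-1,0,0,0.07,0],[-1,0,0,0.1,0],[-1,0,0,0.1,0]]])

```text
time_s: 7.98
tcp_pos: [0.5317, 0.0804, 0.0808]
eef_rot: [-180.0, 0.0, -98.9]
contact_force: [0.3, 0.1, 1.2]
gripper_width: 0.0005
gripper_force: 0.5
```

>>> drive_tool(increments=[[[-1,0,0,0.01,0],[-1,0,0,0.02,0],[-1,0,0,0.02,0]]])

```text
time_s: 8.35
tcp_pos: [0.5317, 0.0804, 0.079]
eef_rot: [-180.0, -0.0, -98.8]
contact_force: [-1.1, -2.4, 8.1]
gripper_width: 0.0005
gripper_force: 3.7
```

>>> drive_tool(increments=[[[-1,0.05,0,0,0],[-1,0.1,0,0,0],[-1,0.14,0,0,0],[-1,0.16,0,0,0]]])

```text
time_s: 8.85
tcp_pos: [0.5294, 0.0619, 0.079]
eef_rot: [-179.9, 0.1, -98.8]
contact_force: [1.2, 3.6, 5.2]
gripper_width: 0.0007
gripper_force: 2.8
```

>>> drive_tool(increments=[[[-1,0.02,0,0,0],[-1,0.04,0,0,0],[-1,0.06,0,0,0],[-1,0.08,0,0,0]]])

```text
time_s: 9.35
tcp_pos: [0.528, 0.0525, 0.079]
eef_rot: [-179.9, 0.1, -98.8]
contact_force: [0.7, 4.6, 5.7]
gripper_width: 0.0007
gripper_force: 2.7
```

>>> drive_tool(increments=[[[-1,0.02,0,0,0],[-1,0.04,0,0,0],[-1,0.05,0,0,0],[-1,0.05,0,0,0]]])

```text
time_s: 9.85
tcp_pos: [0.5269, 0.0464, 0.0789]
eef_rot: [-179.9, 0.1, -98.8]
contact_force: [1.1, 3.8, 6.0]
gripper_width: 0.0006
gripper_force: 2.6
```

>>> drive_tool(increments=[[[-1,0.01,0,0,0],[-1,0.02,0,0,0],[-1,0.03,0,0,0],[-1,0.03,0,0,0]]])

```text
time_s: 10.35
tcp_pos: [0.5264, 0.0428, 0.0789]
eef_rot: [-179.9, 0.1, -98.8]
contact_force: [0.7, 4.2, 5.4]
gripper_width: 0.0006
gripper_force: 2.6
```

>>> drive_tool(increments=[[[-1,0.01,0,0,0],[-1,0.02,0,0,0],[-1,0.03,0,0,0],[-1,0.03,0,0,0]]])

```text
time_s: 10.85
tcp_pos: [0.5265, 0.0409, 0.0789]
eef_rot: [-179.9, 0.2, -98.8]
contact_force: [0.8, 11.9, 2.9]
gripper_width: 0.0006
gripper_force: 7.1
```

Run:
```python
from h import *
w=capture('wrist');cv2.imwrite('pics/w3.png',cv2.cvtColor(w,cv2.COLOR_RGB2BGR)[120:260,120:400])
im=cv2.imread('pics/w3.png');cv2.imwrite('pics/w3.png',cv2.resize(im,None,fx=2.5,fy=2.5))
```

```text
(no output)
```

View pics/w3.png

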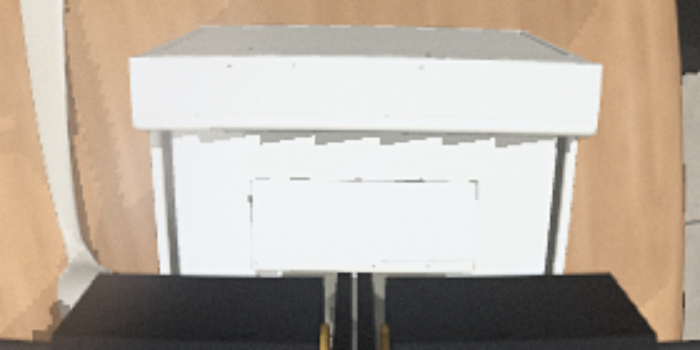

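The flap's edge now runs under the lip with only the shadow line left (crop row ~135). The force rose to 12 N at the end stop, so the runner is fully forward. I'll lift off now.

>>> drive_tool(increments=[[[-1,-0.02,0,-0.01,0],[-1,-0.03,0,-0.2,0],[-1,-0.03,0,-0.5,0],[-1,-0.03,0,-0.9,0],[-1,-0.03,0,-0.9,0]]])

```text
time_s: 11.52
tcp_pos: [0.5269, 0.0424, 0.1896]
eef_rot: [-179.8, 0.1, -98.8]
contact_force: [0.3, -0.2, -0.4]
gripper_width: 0.0007
gripper_force: 0.0
```

Run:
```python
from h import *
w=capture('wrist')[120:320,100:420];w=cv2.resize(w,(480,300));im2=capture('scene')[150:270,210:330]
im2=cv2.resize(im2,(300,300),interpolation=2)
cv2.imwrite('pics/f.png',cv2.cvtColor(np.hstack([w,im2]),cv2.COLOR_RGB2BGR))
```

```text
(no output)
```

View pics/f.png

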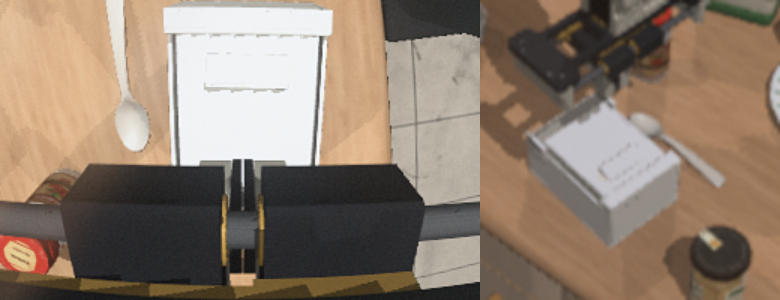

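The flap lies flat and stays tucked under the lip (wrist crop row ~35). The box hasn't moved noticeably, and the spoon and jars are undisturbed. I'll hand the job in.

```bash
python3 -c "
from plant import job
print(job.close_job())"
```

```text
the job is handed in; nothing more can be done
None
```

The tea-bag box is shut: the flap is folded flat, pushed to its end stop under the lip and stayed there after release, with readings never above about 12 N; the job is handed in, but no verdict came back.

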